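# Hold the kettle's spout flap open with its thumb lever

## Robot

A 6-joint arm with a two-finger parallel gripper is mounted at the origin on the work surface. World frame = base frame: x ahead of the robot, y to its left, z up, the work surface at z = 0. Lengths are in m, angles in rad, forces in N, time in s.
With the tool pointing down it reaches from about 0.3 to 0.775 m from the base axis. Payload 14.6 kg.
Tool frame: the origin (TCP) lies at the centre of the arm's flange, where the gripper is bolted on; the fingertips stand 173 mm ahead of it and the grasp point (between the pads) lies 155 mm ahead of it (robot.hold_point_z is the distance from the TCP to the grasp point, in m); x points along the fingers, y is the direction in which the jaws open and shut, and the axes are right-handed (so a half turn about x gives the same grasp; the last joint's range is limited). The gripper opens to 85 mm and grips with 20 to 120 N. Pads are 22 mm wide; open, the fingers measure 114 mm over their backs; the gripper's body (76 mm by 85 mm) begins 54 mm behind the grasp point. The pads swing forward as they close: fully open they stand 13 mm farther back than shut.
Start: joints at [1.26, 0.3, 1.521, -0, 1.321, -0.067], TCP at [0.133, 0.534, 0.405] pointing down, gripper open.
Joint ranges: [-3.03, 3.03], [-0.79, 2.21], [0.23, 2.52], [-1.04, 4.18], [0, 3.07], [-2.55, 2.55]. Speed limits (rad/s): [2.22, 2.22, 2.57, 3.14, 3.14, 3.14].

## Interface

Orientations are given as a unit quaternion [w, x, y, z].
In Python, from plant import get_state, eyes, robot, spotter gives the robot as it stands.
- The arm moves only by the tool drive_tool, never from a script. Its argument "plan" is a list of rows, each an object with "claw": the closure, from -1 (fully open) to 1 (shut); "slide": the shift along the world's x, y, z as a fraction of full scale, a list of three; "rotation": the turn, a rotation vector about the world's x, y, z as a fraction of full scale, a list of three. A call has 1 to 5 rows; each row is the pose to reach, as a shift and turn from the pose commanded when the call began, turning the shorter way round; what a row does not reach only later rows make up. Full scale, the value 1, is 100 mm for a shift and 180 degrees for a turn. A row lasts 1/10 s, in which the tool goes at most 50 mm and 8.59 degrees, less where a joint would pass 70% of its speed; a pose out of reach is approached as far as the arm can. A call with a number of a shift or a turn outside -1 to 1 is refused whole. A call with a gripper value outside its range is refused whole. The fingers move at their own pace and stop on an object; "squeeze" is the grip in N (left out, the last holds). Time passes only in rows, so rows that repeat a pose let the fingers close. It gives the time, the measured TCP pose, the force and the opening at its end, in the units of the state.
- get_state(): the state, without advancing time (a new reading comes with each control period).
- eyes.grab_frame(name): name is "scene" or "top" or "wrist"; returns the picture (384x512x3 uint8, blue, green, red); there is no depth.
- eyes.camera_model(name): a dict with "camera_matrix" (3x3 intrinsics, pixels), "origin" and "attitude" of the camera in the world; the wrist camera has in their place "hand_eye" (4x4, takes a point from camera to tool coordinates, whose origin is the TCP and whose axes are the tool frame's). Camera axes: x right, y up, looking along -z (the intrinsics and any distortion apply to the point x, -y, -z); pixel columns grow to the right and rows downward; lengths in m; the calibration is good to about 2 mm. A picture is of the moment at which its call begins: read the wrist's pose just before it. camera_model takes no time and is no camera call.
- robot.job_done(): hands the job in, once; it reports no verdict.
Trained networks look in the newest picture that a camera, given by its name, has taken for a name from the list of things; names that differ only in an ending like _2 or _b are one class to them, and where a whole thing is asked for, a point or a joint stands for the part that bears it (a point fixed in the world has none). Each returns a list of dicts, best first, with "p" (0 to 1); they miss things now and then, are a little off and sometimes report something else, mostly with a low value. They report only what shows in the picture. A call takes as long as a camera call.
- spotter.look_for(camera, thing): "location" ([x, y, z] in m, in world coordinates, good to about 4 mm: the middle of the surface that is visible of it).
- spotter.outline_of(camera, thing): "mask" (384x512 bool, what is visible of it).
The state is a dict: "time": time; "joints": joint angles; "joint_vel": joint speeds; "tau": joint torques, N m; "eef_pos": TCP position; "eef_rot": TCP orientation; "wrist_force": force on the tool from outside, world axes, zero at the start; "wrist_torque": the same for the moment, N m; "grip_width": finger opening in m.
Only numpy, scipy, OpenCV 4.12 (cv2) and the standard library are available. Lean on these libraries where they do the work, as an engineer would, in place of code of your own. Each camera call takes 0.05 s, during which the arm holds its last target. There are 200 camera calls.

## Task

I am about to top up the kettle through its spout, so hold the spout open for me: press the thumb lever on top of its handle all the way down with your fingertips, so that the flap at the other end lifts off the spout, and finish while still holding the lever down. Leave the kettle standing as it is on the trivet, keep off the flap itself, and leave the tiffin carrier, the jar, the clay pot and the ladle where they are.

Things in the scene. Friction and masses are not known exactly. Their poses are not given: they have to be found in the camera images.
- kettle: Steel stove-top kettle, about 1 kg, standing loose on the trivet. Body 196 mm across, 111 mm high; lid knob to 144 mm. Origin: centre of its underside, 26 mm above the work surface. x axis: towards the spout; z: up. The spout's mouth (34 mm wide) is 138 mm ahead of the origin at height 122 mm.
- handle_grip (a point): Top of the kettle's black arched handle, a 22 mm thick bar along the kettle's x above the lid. This point lies on the bar's top, under the thumb plate, over the kettle's origin and 199 mm above its underside; the bar falls off to the rear.
- lever_pin (a point): Level pin on which the lever rocks, along the kettle's y, in a steel yoke on top of the handle's front post: 62 mm ahead of the kettle's origin, 215 mm above its underside (yoke top 224 mm, 24 mm wide).
- spout_lever (a joint): Angle of the rocking lever (rad) about its pin. 0: flap shut on the spout, thumb plate up. 0.30: end stop, thumb plate fully down, flap 36 mm clear of the spout. A spring shuts it as soon as it is let go; holding the middle of the plate takes about 2 N at the start and 4 N at the stop.
- thumb_top (a point): Middle of the upper face of the thumb plate, 50 mm behind the pin and 225 mm above the kettle's underside when up (251 mm above the work surface). Pressed, it sinks 15 mm to the stop, straight down to within 3 mm.
- thumb_plate: The part to press: the lever's ribbed steel pad just above the front of the handle, 44 mm long (kettle's x), 28 mm wide, 5 mm thick. Up, it rises towards the rear by 0.15 rad; fully down it falls to the rear by as much, still 2 mm clear of the handle. Origin on the pin; axes as the kettle's when shut.
- spout_flap: The other end of the lever: a bent steel arm from the pin down to a round steel cap 41 mm across that closes the spout's mouth. Its origin lies on the pin. Not to be touched.
- flap_centre (a point): Middle of the spout's cap, about 80 mm ahead of the pin and 88 mm below it when shut.
- trivet: Flat mustard-yellow silicone trivet, 210 mm square, 8 mm thick, fixed on the board (board 18 mm thick); the kettle stands on its middle. Origin: centre of its underside.
- tiffin: Three-tier steel tiffin carrier with side clips and a bail, 124 mm across (137 mm over the clips), 212 mm high, loose. Origin: centre of its underside.
- jar: Clear plastic jar with a white screw lid, 96 mm across, 139 mm high, loose. Origin: centre of its underside.
- clay_pot: Terracotta-coloured lidded ceramic pot, 128 mm across, 126 mm high, loose. Origin: centre of its underside.
- ladle: Steel ladle lying on the board, 325 mm long along its x axis, bowl (82 mm across, 34 mm high) at +x, loose. Origin: on the board, 110 mm behind the bowl's middle.

How it is judged:
At the end, for the whole second after the job is handed in: The lever is past 0.25 of its 0.30 rad with the fingers pressing its thumb plate by over 1 N; the kettle stands still, upright within 3 degrees, lifted by no more than 3 mm; kettle, tiffin carrier, jar, clay pot and ladle are within 15 mm of where they stood (value of joint spout_lever above 0.25 rad and contact force between the fingers and thumb_plate above 1 N and z of kettle in the frame of trivet below 0.011 m and distance of each of kettle, tiffin, jar, clay_pot, ladle from where it was at the start of the episode below 0.015 m and angle between kettle's own z axis and vertical below 0.05 rad and linear speed of kettle below 0.02 m/s); the arm keeps its last pose, push and grip.
It fails at once if the kettle is lifted, tipped or shoved by more than 15 mm (z of kettle in the frame of trivet above 0.012 m or angle between kettle's own z axis and vertical above 0.1 rad or distance of kettle from where it was at the start of the episode above 0.015 m).
It fails at once if the flap or its arm is touched instead of the thumb plate (contact force between any of the fingers, the arm and spout_flap above 0.5 N).
It fails at once if the tiffin carrier, the jar, the clay pot or the ladle is moved by more than 15 mm (distance of any of tiffin, jar, clay_pot, ladle from where it was at the start of the episode above 0.015 m).
It also fails if it takes over 29 s, if anything falls off the work surface, if the arm or the gripper's body presses on something with over 40 N, if the wrist force passes 120 N, or if a joint passes its speed limit or range.

## Working session

There is one attempt and no reset: what is moved stays moved. The work goes in short steps, Python scripts to look and compute and a tool call to move; the robot and the scene stay as the last step left them, time stands still between calls to the robot, and variables do not carry over. Pictures are saved under pics/ and viewed, on a budget of 10 in all, crops included, one or two more only if the job needs it, and the job is handed in when it is done.

Besides the shell and the picture viewer there is one more tool, called after "Emit:" as a command line: name --argument value ..., lists and objects as JSON in quotes. drive_tool: Moves the arm, as the interface text tells. Shift numbers are shares of 100 mm and turn numbers shares of 180 degrees, none past 1 either way. Its arguments: {"type":"object","properties":{"plan":{"type":"array","items":{"type":"object","properties":{"claw":{"type":"number"},"slide":{"type":"array","items":{"type":"number"}},"rotation":{"type":"array","items":{"type":"number"}}}}},"squeeze":{"type":"number"}},"required":["plan"]}

```bash
mkdir -p pics; python3 - <<'E'
from plant import get_state, eyes, robot, spotter
import cv2, numpy as np
s=get_state(); print(s['time'],s['eef_pos'],s['eef_rot'],s['grip_width'],s['wrist_force'])
ims=[]
for c in ('scene','top'):
    im=eyes.grab_frame(c); ims.append(im)
    for t in ('thumb_plate','thumb_top','lever_pin','flap_centre','handle_grip','kettle','trivet','tiffin','jar','clay_pot','ladle'):
        r=spotter.look_for(c,t)[:2]; print(c,t,[(np.round(d['location'],3),round(d['p'],2)) for d in r])
cv2.imwrite('pics/a.png',cv2.resize(np.vstack(ims),None,fx=.78,fy=.78))
cv2.imwrite('pics/scene.png',ims[0]);cv2.imwrite('pics/top.png',ims[1])
print(get_state()['time'])
E
```

```text
0.0 [0.13275359 0.53369565 0.4040919 ] [ 0.70178042  0.08554067  0.70194209 -0.08639642] 0.08541914562902014 [-1.21499438  0.98630443  0.32360155]
scene thumb_plate [(array([0.629, 0.036, 0.133]), 0.71), (array([0.627, 0.06 , 0.25 ]), 0.48)]
scene thumb_top []
scene lever_pin [(array([0.63 , 0.037, 0.138]), 0.64)]
scene flap_centre [(array([0.74 , 0.071, 0.169]), 0.52)]
scene handle_grip [(array([0.629, 0.038, 0.132]), 0.77)]
scene kettle [(array([0.631, 0.033, 0.135]), 0.95)]
scene trivet [(array([ 0.653, -0.024,  0.028]), 0.84), (array([0.63 , 0.035, 0.133]), 0.19)]
scene tiffin [(array([ 0.694, -0.412,  0.196]), 0.57), (array([0.634, 0.031, 0.134]), 0.44)]
scene jar [(array([0.459, 0.376, 0.128]), 0.61)]
scene clay_pot [(array([0.635, 0.369, 0.109]), 0.95)]
scene ladle []
top thumb_plate [(array([0.628, 0.055, 0.25 ]), 0.63), (array([0.741, 0.072, 0.166]), 0.5)]
top thumb_top [(array([0.626, 0.058, 0.254]), 0.5)]
top lever_pin [(array([0.61 , 0.051, 0.135]), 0.74), (array([0.74 , 0.071, 0.158]), 0.31)]
top flap_centre [(array([0.74 , 0.071, 0.162]), 0.61), (array([0.612, 0.054, 0.136]), 0.42)]
top handle_grip [(array([0.608, 0.05 , 0.134]), 0.56)]
top kettle []
top trivet [(array([0.552, 0.018, 0.026]), 0.8)]
top tiffin []
top jar [(array([0.448, 0.384, 0.158]), 0.66)]
top clay_pot [(array([0.628, 0.388, 0.116]), 0.95)]
top ladle [(array([ 0.52 , -0.422,  0.032]), 0.82), (array([ 0.671, -0.383,  0.196]), 0.44)]
1.2
```

View pics/a.png

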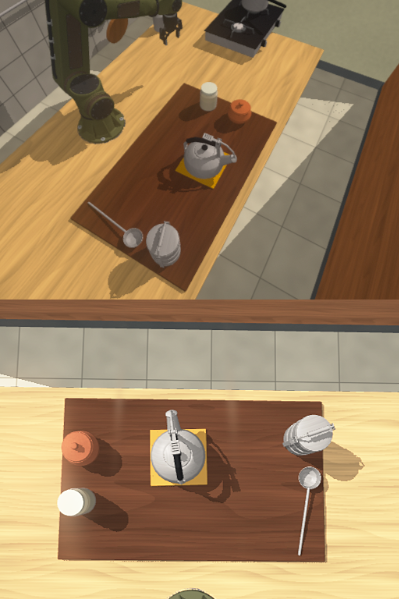

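The top view (lower half) shows the kettle at about (178,457) with its spout pointing up the picture and slightly left, so yaw is about +0.12. The thumb plate is near (0.627, 0.057, 0.251), and both cameras agree on that. I'll close the fingers, rise and move across.

Emit:
drive_tool --plan '[{"claw":1,"slide":[0.2,-0.2,0.5],"rotation":[0,0,0.04]},{"claw":1,"slide":[0.5,-0.5,0.8],"rotation":[0,0,0.08]},{"claw":1,"slide":[0.8,-0.8,0.95],"rotation":[0,0,0.118]},{"claw":1,"slide":[1,-1,0.95],"rotation":[0,0,0.118]}]' --squeeze 30

```text
time: 1.6
eef_pos: [0.2339, 0.4319, 0.5026]
eef_rot: [0.707, -0.045, 0.705, 0.048]
wrist_force: [0.4, 1.6, -0.8]
grip_width: 0.0281
```

Emit:
drive_tool --plan '[{"claw":1,"slide":[0.33,-0.33,0],"rotation":[0,0,0]},{"claw":1,"slide":[0.66,-0.66,0],"rotation":[0,0,0]},{"claw":1,"slide":[1,-1,0],"rotation":[0,0,0]}]'

```text
time: 1.9
eef_pos: [0.3336, 0.3322, 0.4999]
eef_rot: [0.706, -0.045, 0.706, 0.045]
wrist_force: [2.0, 0.6, -0.1]
grip_width: 0.0
```

Emit:
drive_tool --plan '[{"claw":1,"slide":[0.33,-0.33,0],"rotation":[0,0,0]},{"claw":1,"slide":[0.66,-0.66,0],"rotation":[0,0,0]},{"claw":1,"slide":[1,-1,0],"rotation":[0,0,0]}]'

```text
time: 2.2
eef_pos: [0.4337, 0.2321, 0.4999]
eef_rot: [0.706, -0.045, 0.706, 0.045]
wrist_force: [0.8, 1.1, -0.7]
grip_width: 0.0001
```

Emit:
drive_tool --plan '[{"claw":1,"slide":[0.33,-0.33,0],"rotation":[0,0,0]},{"claw":1,"slide":[0.66,-0.66,0],"rotation":[0,0,0]},{"claw":1,"slide":[1,-1,0],"rotation":[0,0,0]}]'

```text
time: 2.5
eef_pos: [0.5338, 0.1321, 0.4998]
eef_rot: [0.706, -0.045, 0.706, 0.045]
wrist_force: [0.7, 0.8, 0.1]
grip_width: -0.0
```

```bash
python3 - <<'E'
from plant import get_state, eyes, robot, spotter
import cv2, numpy as np
from scipy.spatial.transform import Rotation as Ro
s=get_state(); print(s['time'],s['eef_pos'],s['eef_rot'],s['grip_width'],s['wrist_force'])
im=eyes.grab_frame('wrist')
for t in ('thumb_plate','thumb_top','lever_pin','flap_centre','handle_grip'):
    print(t,[(np.round(d['location'],3),round(d['p'],2)) for d in spotter.look_for('wrist',t)[:3]])
cm=eyes.camera_model('wrist'); H=np.array(cm['hand_eye']); R=Ro.from_quat(s['eef_rot'],scalar_first=True).as_matrix()
print('cam at',R@H[:3,3]+s['eef_pos'],'look',-(R@H[:3,2]),cm.keys())
cv2.imwrite('pics/w1.png',im)
E
```

```text
2.5 [0.53377874 0.13209789 0.49982572] [ 0.70580307 -0.04479736  0.70556482  0.04487217] -6.2800957697202495e-06 [0.65143889 0.79187734 0.05486466]
thumb_plate [(array([0.616, 0.055, 0.253]), 0.91), (array([0.614, 0.058, 0.247]), 0.36)]
thumb_top [(array([0.614, 0.059, 0.256]), 0.74)]
lever_pin [(array([0.585, 0.059, 0.136]), 0.92)]
flap_centre [(array([0.615, 0.057, 0.248]), 0.51)]
handle_grip [(array([0.582, 0.066, 0.134]), 0.75)]
cam at [0.45019221 0.12103857 0.46836039] look [ 0.32647211  0.04219268 -0.94426465] dict_keys(['camera_matrix', 'hand_eye'])
```

View pics/w1.png

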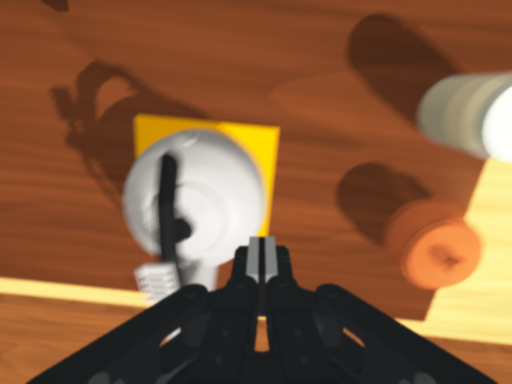

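The wrist view shows the ribbed plate at about (157,282), behind the black handle that runs from (168,160) to (172,265). The two estimates differ by 12 mm in x, so I'll take corners from enlarged crops.

```bash
python3 - <<'E'
import cv2, numpy as np
from plant import eyes
for c in('top','scene'): m=eyes.camera_model(c); print(c,m['camera_matrix'],m['origin'],m['attitude'],m.keys())
w=cv2.imread('pics/w1.png')[130:330,100:230]; t=cv2.imread('pics/top.png')[130:250,180:280]
g=lambda i,h:cv2.resize(i,(int(i.shape[1]*h/i.shape[0]),h),interpolation=cv2.INTER_CUBIC)
cv2.imwrite('pics/c.png',np.hstack([g(w,500),g(t,500)])) # w scale 2.5, t scale 4.1667, t x offset 325
E
```

```text
top [[450.99473474   0.         253.1076805 ]
 [  0.         450.99473474 198.69037797]
 [  0.           0.           1.        ]] [ 0.50407436 -0.00233023  1.32887884] [ 0.7104017   0.02674493 -0.03548514 -0.7023923 ] dict_keys(['camera_matrix', 'origin', 'attitude'])
scene [[379.99614837   0.         253.83548437]
 [  0.         379.99614837 193.79083375]
 [  0.           0.           1.        ]] [ 0.94395524 -0.62308399  1.28857429] [0.92651177 0.27620598 0.06594782 0.24685437] dict_keys(['camera_matrix', 'origin', 'attitude'])
```

View pics/c.png

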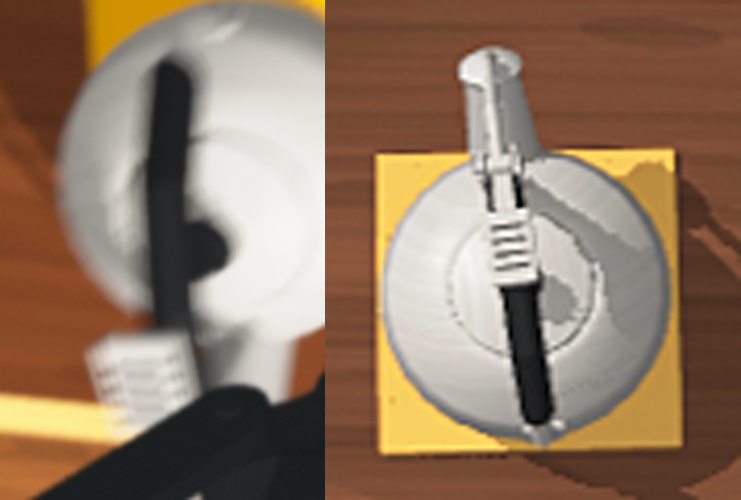

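```bash
python3 - <<'E'
import numpy as np
from plant import eyes
from scipy.spatial.transform import Rotation as Ro
m=eyes.camera_model('top');K=np.array(m['camera_matrix']);R=Ro.from_quat(m['attitude'],scalar_first=True).as_matrix();o=np.array(m['origin'])
def ray(u,v,z):
    d=np.linalg.inv(K)@[180+(u-325)/4.1667,130+v/4.1667,1]; d=R@(d*[1,-1,-1]); return o+d*(z-o[2])/d[2]
P={n:ray(*a) for n,a in dict(plate=(514,247,.251),yoke=(497,163,.248),flap=(491,64,.17),rear=(541,415,.16),body=(527,300,.08)).items()}
for n,p in P.items(): print(n,p.round(4))
f=lambda a,b:np.arctan2(*(P[b]-P[a])[[1,0]])
print(f('plate','yoke'),f('plate','flap'),f('rear','flap'),f('body','flap'),f('body','plate'))
E
```

```text
plate [0.6212 0.0517 0.251 ]
yoke [0.6704 0.0625 0.248 ]
flap [0.7448 0.072  0.17  ]
rear [0.5265 0.0379 0.16  ]
body [0.6044 0.0511 0.08  ]
0.21599563596543522 0.1626316304378209 0.15515800400087584 0.14797409138689246 0.03869894911599446
```

Only the top view shows the plate unobstructed: centre about (0.622, 0.054), yaw about 0.16. In the wrist view the gripper hides its front edge. I'll go above it, with the tips about 20 mm clear.

Emit:
drive_tool --plan '[{"claw":1,"slide":[0.3,-0.26,0],"rotation":[0,0,0.01]},{"claw":1,"slide":[0.6,-0.52,0],"rotation":[0,0,0.01]},{"claw":1,"slide":[0.88,-0.78,0],"rotation":[0,0,0.01]},{"claw":1,"slide":[0.88,-0.78,-0.3],"rotation":[0,0,0.01]},{"claw":1,"slide":[0.88,-0.78,-0.55],"rotation":[0,0,0.01]}]'

```text
time: 3.3
eef_pos: [0.6207, 0.0562, 0.4437]
eef_rot: [0.705, -0.056, 0.705, 0.056]
wrist_force: [0.1, -0.0, -0.3]
grip_width: -0.0001
```

```bash
python3 - <<'E'
from plant import get_state, eyes
import cv2, numpy as np
s=get_state(); print(s['time'],s['eef_pos'],s['wrist_force'])
a=eyes.grab_frame('scene')[150:250,200:330]; b=eyes.grab_frame('wrist')
cv2.imwrite('pics/d.png',np.hstack([cv2.resize(a,None,fx=3,fy=3,interpolation=2),cv2.resize(b,(400,300))]))
E
```

```text
3.3 [0.62070642 0.05621311 0.44370404] [ 0.11382747 -0.00502301 -0.25943624]
```

View pics/d.png

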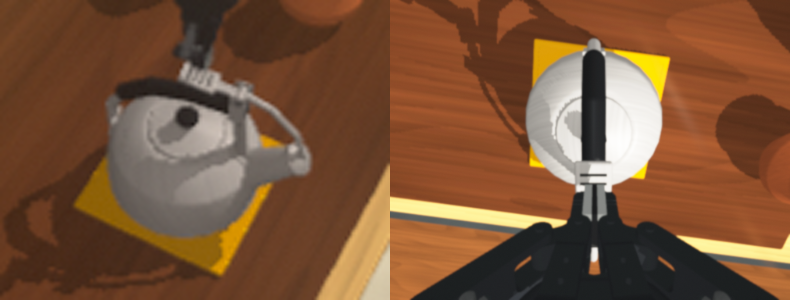

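The fingers sit in line with the handle and plate (wrist half, column 593) and just above the plate (scene half, about (200,65)). Now I'll lower slowly.

Emit:
drive_tool --plan '[{"claw":1,"slide":[0,-0.01,-0.08],"rotation":[0,0,0]},{"claw":1,"slide":[0,-0.01,-0.13],"rotation":[0,0,0]},{"claw":1,"slide":[0,-0.01,-0.17],"rotation":[0,0,0]},{"claw":1,"slide":[0,-0.01,-0.2],"rotation":[0,0,0]},{"claw":1,"slide":[0,-0.01,-0.2],"rotation":[0,0,0]}]'

```text
time: 3.9
eef_pos: [0.6207, 0.0548, 0.4249]
eef_rot: [0.705, -0.056, 0.705, 0.056]
wrist_force: [-0.1, 0.7, 1.2]
grip_width: -0.0
```

Emit:
drive_tool --plan '[{"claw":1,"slide":[0,0,-0.03],"rotation":[0,0,0]},{"claw":1,"slide":[0,0,-0.06],"rotation":[0,0,0]},{"claw":1,"slide":[0,0,-0.06],"rotation":[0,0,0]}]'

```text
time: 4.2
eef_pos: [0.6208, 0.0547, 0.4183]
eef_rot: [0.705, -0.056, 0.705, 0.056]
wrist_force: [-0.6, 0.0, 3.1]
grip_width: -0.0002
```

Emit:
drive_tool --plan '[{"claw":1,"slide":[0,0,-0.03],"rotation":[0,0,0]},{"claw":1,"slide":[0,0,-0.05],"rotation":[0,0,0]},{"claw":1,"slide":[0,0,-0.05],"rotation":[0,0,0]}]'

```text
time: 4.5
eef_pos: [0.6208, 0.0547, 0.4136]
eef_rot: [0.705, -0.056, 0.705, 0.056]
wrist_force: [-1.3, -0.2, 4.9]
grip_width: 0.0001
```

Emit:
drive_tool --plan '[{"claw":1,"slide":[0,0,-0.02],"rotation":[0,0,0]},{"claw":1,"slide":[0,0,-0.02],"rotation":[0,0,0]},{"claw":1,"slide":[0,0,-0.02],"rotation":[0,0,0]}]'

```text
time: 4.8
eef_pos: [0.6208, 0.0547, 0.4119]
eef_rot: [0.705, -0.056, 0.705, 0.056]
wrist_force: [-1.0, -0.6, 4.5]
grip_width: 0.0003
```

Emit:
drive_tool --plan '[{"claw":1,"slide":[0,0,-0.02],"rotation":[0,0,0]},{"claw":1,"slide":[0,0,-0.02],"rotation":[0,0,0]},{"claw":1,"slide":[0,0,-0.02],"rotation":[0,0,0]}]'

```text
time: 5.1
eef_pos: [0.6208, 0.0547, 0.4103]
eef_rot: [0.705, -0.056, 0.705, 0.056]
wrist_force: [-2.1, -0.4, 7.6]
grip_width: 0.0003
```

```bash
python3 - <<'E'
from plant import get_state, eyes
import cv2, numpy as np
s=get_state(); print(s['time'],s['eef_pos'],s['wrist_force'])
a=eyes.grab_frame('scene')[150:250,200:330]; b=eyes.grab_frame('wrist')
cv2.imwrite('pics/e.png',np.hstack([cv2.resize(a,None,fx=3,fy=3,interpolation=2),cv2.resize(b,(400,300))]))
E
```

```text
5.1 [0.62078542 0.0546916  0.41025068] [-2.10081594 -0.44562591  7.58100778]
```

View pics/e.png

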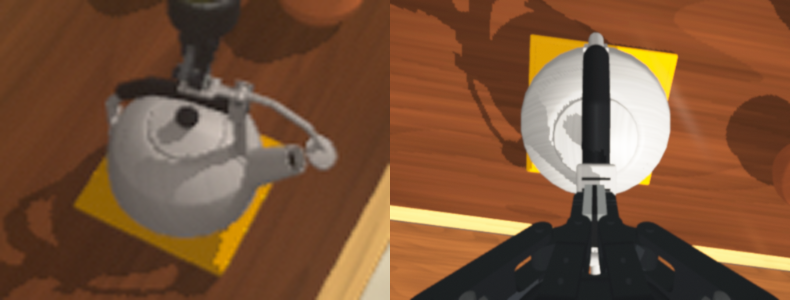

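The flap is off the spout: the cap is at about (320,152) and the open mouth at (294,160). The kettle hasn't moved. Force rose 3 N over the last step, which suggests the end stop, so I'll press slightly further to confirm it.

Emit:
drive_tool --plan '[{"claw":1,"slide":[0,0,-0.01],"rotation":[0,0,0]},{"claw":1,"slide":[0,0,-0.01],"rotation":[0,0,0]},{"claw":1,"slide":[0,0,-0.01],"rotation":[0,0,0]},{"claw":1,"slide":[0,0,-0.01],"rotation":[0,0,0]}]'

```text
time: 5.6
eef_pos: [0.6207, 0.0547, 0.41]
eef_rot: [0.706, -0.056, 0.704, 0.056]
wrist_force: [-3.0, -0.4, 11.3]
grip_width: 0.0
```

Force went from 7.6 to 11.3 N over 0.3 mm of travel, so the lever is on its stop. I'm handing in.

```bash
python3 - <<'E'
from plant import get_state, eyes, robot
import cv2, numpy as np
a=eyes.grab_frame('scene').astype(int); o=cv2.imread('pics/scene.png').astype(int)
for n,(u,v) in dict(kettle_body=(262,210),ladle=(150,285),tiffin=(210,310),jar=(267,125),pot=(308,143)).items():
    print(n,np.abs(a-o)[v-15:v+15,u-15:u+15].mean().round(1))
s=get_state(); print(s['time'],s['eef_pos'],s['wrist_force']); robot.job_done()
E
```

```text
kettle_body 9.5
ladle 9.2
tiffin 11.1
jar 46.9
pot 7.2
5.65 [0.62069362 0.05471246 0.40999513] [-4.36874282  0.40292738 10.52769224]
the job is handed in; nothing more can be done
```

I pressed the kettle's thumb lever down to its end stop with the closed fingertips and handed the job in at 5.65 s, still holding it down.

- **Lever:** The last picture, taken just before the final 1 mm press command, shows the flap well clear of the open spout. The push then rose from 7.6 to 11.3 N over 0.3 mm, so the lever is on its stop. It read about 10.5 N upward, with 4 N sideways, at hand-in. I had no direct reading of the lever angle.
- **Kettle:** It looked unmoved and upright in that picture.
- **Other things:** I compared small patches of the last scene picture with the first. Kettle, ladle, tiffin carrier and clay pot differed little (7–11 grey levels), but the jar patch differed a lot (47). I did not look into that. The arm now crosses that part of the view, and the path was planned with the fingertips well above the jar. The force readings during the crossing showed no contact, but I have no direct confirmation that the jar stayed put.
- **Position readings:** The wrist camera put the plate about 12 mm from where the top camera did, because the gripper hid part of it. I used the top camera's position, and the press landed on the plate.

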